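Lock a tube rack on its deck with a wedge

ROBOT

A 6-joint arm with a two-finger parallel gripper is mounted at the origin on a cart in front of the work surface, level with it; the furniture and walls round the work are solid. World frame = base frame: x ahead of the robot, y to its left, z up, the work surface at z = 0. Lengths are in m, angles in rad, forces in N, time in s.
With the tool pointing down it reaches from about 0.25 to 0.775 m from the base axis. Payload 4 kg.
Tool frame: the origin (TCP) lies at the very end of the fingers, on their centre line; the grasp point (between the pads) lies robot.tcp_to_grasp behind it (robot.tcp_to_grasp is the distance from the TCP to the grasp point, in m); z points along the fingers, y is the line along which they close (so a half turn about z gives the same grasp; the last joint's range is limited). The gripper opens to 85 mm and grips with 20 to 120 N. Pads are 22 mm wide; open, the fingers measure 114 mm over their backs; the gripper's body (76 mm by 85 mm) begins 54 mm behind the grasp point. The pads swing forward as they close: fully open they stand 13 mm farther back than shut.
Start: joints at [1.155, 0.087, 1.371, -0, 1.684, -0.103], TCP at [0.169, 0.523, 0.231] pointing down, gripper open.
Joint ranges: [-3.1, 3.1], [-0.76, 2.03], [0.27, 2.55], [-1.08, 4.22], [0.17, 2.65], [-2.57, 2.57]. Speed limits (rad/s): [2.79, 2.79, 3.14, 3.14, 3.14, 3.14].

INTERFACE

Orientations are given as a unit quaternion [w, x, y, z].
In Python, from station import robot gives the robot as it stands.
- The arm moves only by the shell command python3 -m inch 'ROWS'. ROWS is JSON, a list of rows, each an object with "dp": the shift along the tool's x, y, z in m, a list of three; "dr": the turn, a rotation vector about the tool's x, y, z in degrees, a list of three; "jaw": the finger opening in m, from 0 to 0.0854. In form: [{"dp": [x, y, z], "dr": [ax, ay, az], "jaw": jaw}, ...]. A call has 1 to 20 rows; each row is the pose to reach, as a shift and turn from the pose commanded when the call began, along the tool's axes at that moment; what a row does not reach only later rows make up. A row lasts 1/10 s, in which the tool goes at most 50 mm and 8.59 degrees, less where a joint would pass 70% of its speed; a pose out of reach is approached as far as the arm can. A call with a gripper value outside its range is refused whole. The fingers move at their own pace and stop on an object; the grip force is fixed at half the most. Time passes only in rows, so rows that repeat a pose let the fingers close. It gives the time, the measured TCP pose, the force, the opening and the grip force at its end, in the units of the state.
- robot.observe(): the state, without advancing time (a new reading comes with each control period).
- robot.camera(name): name is "side" or "top"; returns a dict with "pixels" (384x512x3 uint8, red, green, blue), "fx", "fy", "cx", "cy" (pixels), "pose" (4x4, takes a point from camera to world coordinates). Camera axes: x right, y up, looking along -z (the intrinsics and any distortion apply to the point x, -y, -z); pixel columns grow to the right and rows downward; lengths in m; the calibration is good to about 2 mm. A picture is of the moment at which its call begins. There is no depth.
- robot.close_job(): hands the job in; it is judged then, once.
Trained networks look in a picture, given as the dict that the camera call returned (one of the last four; its "shot" number tells which), for a name from the list of things; names that differ only in an ending like _2 or _b are one class to them, and where a whole thing is asked for, a point or a joint stands for the part that bears it (a point fixed in the world has none). Each returns a list of dicts, best first, with "conf" (0 to 1); they miss things now and then, are a little off and sometimes report something else, mostly with a low value. They report only what shows in the picture. A call takes as long as a camera call. They do not tell look-alikes from the thing itself.
- robot.recognise(picture, target): "bbox" ([left, top, right, bottom] in pixels, round what is visible of it).
The state is a dict: "clock": time; "qpos": joint angles; "dq": joint speeds; "joint_efforts": joint torques, N m; "tool_pos": TCP position; "eef_rot": TCP orientation; "ft_force": force on the tool from outside, world axes, zero at the start; "wrist_torque": the same for the moment, N m; "grip_width": finger opening in m; "finger_force": force on a finger pad.
Only numpy, scipy, OpenCV 4.12 (cv2) and the standard library are available. Lean on these libraries where they do the work, as an engineer would, in place of code of your own. Each camera call takes 0.05 s, during which the arm holds its last target. There are 200 camera calls.

TASK

Lock the orange tube rack on the deck with the yellow wedge: stand the wedge on the deck with its thin end loosely in the mouth of the slot between rack and clamp bar, its flat side to the rack, and let go of it. Then, with the shut fingertips, drive it in from behind by separate light taps of about 12 N (never over 18 N) until it has pushed the rack against the fence and stops moving forward, and give one more such tap to make sure; leave it stuck tight, and do not disturb the glassware and bottles around.

Things in the scene. Friction and masses are not known exactly. Their poses are not given: they have to be found in the camera images.
- deck: Fixed aluminium plate, 275x168x12 mm, spanning x -190 to 85, y -61 to 107 mm, top at z = 12. Origin: on its underside, below the centre of the rack when home. x: along the slot, the way the wedge is driven; y: from side fence to slot and clamp bar; z up. Grey fence (inner face y = -39) and end stop (inner face x = 61) stand 34 mm above the plate.
- slot_mouth (a point): Nominal mid-mouth of the slot on the plate: deck x -61, y 47.5, z 12 mm. Rack side (home) at y 39; grey clamp bar (fixed, 60x16x34 mm) nominally at y 56 here, slanting toward the rack by 15 mm per 90 mm of x, parallel to the wedge's slant. The bar is bolted up to 4 mm off nominal in y, so the tip ends 36 to 84 mm past the mouth: to be felt.
- rack: Orange 96-hole tube rack, 128x84x28 mm, 0.25 kg, loose, 0.5 to 2 mm off the fence and 1 to 4 mm off the end stop. Origin: centre of underside; its y (long side) lies along deck x, its x along deck y. Upper body (z 4 to 28) is 122x78 mm; a 4 mm tall foot stands out 3 mm all round. Fence, stop and wedge are undercut and bear on the upper body.
- wedge: Yellow wedge, 134 mm long, 30 tall, 80 g, standing loose on the worktop. Origin: underside, centre of its head. x points to the thin end. Head: parallel, 22 mm wide (y -11 to 11), x -20 to 20: grip it across y from above. From x 20 to 110 it tapers from 22 to 7 mm: side y = -11 is straight (faces the rack; lowest 6 mm cut back 4 mm), the other slants (to the bar).
- wedge_tip (a point): Centre of the wedge's thin end, on its underside: x 110, y -7.5, z 0 mm in the wedge's frame. Loose, the wedge slides with under 4 N; a tap may gain just 1 mm while it still goes in, but under 0.3 mm once it is home and tight; friction keeps it there. Tapped with 10 to 16 N it stays stuck with 5 N or more on its sides; a squeeze over 40 N on the rack is too hard.
- wedge_tail (a point): Outermost point of the domed, polished steel striking button (16 mm across, 4 mm proud) in the middle of the back of the wedge's head: x -24, y 0, z 15 mm in the wedge's frame.
- petri: Petri dish, 61 mm across, 15 mm tall, a bystander; origin under its centre.
- beaker: Glass beaker, 56 mm across, 71 mm tall, a bystander; origin under its centre.
- dropper: White dropper bottle, 20 mm across, 65 mm tall, standing, a bystander; origin under its centre.
Not all that is in view belongs to the job. There is more than one size of the wedge; the one meant has the size given above.

How it is judged:
On the way, in this order (a step that is already met when the one before it is completed fails the run):
1. the wedge stands on the deck with its thin end at least 5 mm inside the slot, flat side to the rack, loose and let go (x of wedge_tip in the frame of deck above -0.056 m and y of wedge_tip in the frame of deck between 0.037 and 0.06 m and angle between wedge's own z axis and vertical below 0.12 rad and contact force between the fingers and wedge below 0.1 N and angle between the x axis of wedge and the x axis of deck, either way round below 0.15 rad and contact force between wedge and rack below 2 N and z of wedge_tip in the frame of deck below 0.016 m), for 0.2 s.
2. the wedge has been driven until it sticks tight by itself (over 5 N on the rack) with the fingers off it (contact force between wedge and rack above 5 N and x of wedge_tip in the frame of deck above -0.056 m and y of wedge_tip in the frame of deck between 0.037 and 0.06 m and angle between wedge's own z axis and vertical below 0.12 rad and contact force between the fingers and wedge below 0.1 N), for 0.2 s.
3. the stuck wedge is tapped once more, with at least 5 N (contact force between the fingers and wedge above 5 N).
At the end, for the whole second after the job is handed in: The wedge stands in the slot and bears on the rack with more than 5 N, jammed against the clamp bar, at rest; the rack lies flat and square (within 0.03 rad) against the fence, within 1.5 mm (contact force between wedge and rack above 5 N and x of wedge_tip in the frame of deck above -0.056 m and y of wedge_tip in the frame of deck between 0.037 and 0.06 m and angle between wedge's own z axis and vertical below 0.12 rad and y of rack in the frame of deck below 0.0015 m and x of rack in the frame of deck above -0.005 m and angle between the y axis of rack and the x axis of deck, either way round below 0.03 rad and angle between rack's own z axis and vertical below 0.04 rad and linear speed of wedge below 0.01 m/s); the robot touches nothing.
It fails at once if the wedge squeezes the rack with more than 40 N (contact force between wedge and rack above 40 N).
It fails at once if the petri is moved by more than 20 mm or tipped (distance of petri from where it was at the start of the episode above 0.02 m or angle between petri's own z axis and vertical above 0.4 rad).
It fails at once if the beaker is moved by more than 20 mm or tipped (distance of beaker from where it was at the start of the episode above 0.02 m or angle between beaker's own z axis and vertical above 0.4 rad).
It fails at once if the dropper is moved by more than 20 mm or tipped (distance of dropper from where it was at the start of the episode above 0.02 m or angle between dropper's own z axis and vertical above 0.4 rad).
It also fails if it takes over 61 s, if anything falls off the work surface, if the arm or the gripper's body presses on something with over 40 N, if the wrist force passes 120 N, or if a joint passes its speed limit or range.

## Working session

There is one attempt and no reset: what is moved stays moved. The work goes in short steps, Python scripts to look and compute and a shell command to move; the robot and the scene stay as the last step left them, time stands still between calls to the robot, and variables do not carry over. Pictures are saved under pics/ and viewed, at most 10 in all, crops included, and the job is handed in when it is done.

```bash
mkdir -p pics; python3 - <<'E'
from station import robot
import cv2,numpy as np
s=robot.observe();print({k:np.round(v,4).tolist() for k,v in s.items()},robot.tcp_to_grasp)
for n in("top","side"):
    c=robot.camera(n);cv2.imwrite(f"pics/{n}0.png",c["pixels"][:,:,::-1])
    print(n,c["fx"],c["fy"],c["cx"],c["cy"],np.round(c["pose"],4).tolist(),[k for k in c])
    for t in("wedge","rack","deck","petri","beaker","dropper"):
        print(t,[(np.round(d["bbox"]).tolist(),round(d["conf"],2)) for d in robot.recognise(c,t)])
E
```

```text
{'clock': 0.0, 'qpos': [1.1549, 0.088, 1.3723, -0.0, 1.6836, -0.1031], 'dq': [0.0022, 0.0008, -0.0001, -0.001, 0.0007, -0.0012], 'joint_efforts': [-0.0009, -35.1856, -31.3276, -0.0002, 0.0104, 0.0], 'tool_pos': [0.1691, 0.5229, 0.2301], 'eef_rot': [-0.0003, 0.1558, 0.9878, -0.0011], 'ft_force': [-0.3717, -0.0202, -0.701], 'wrist_torque': [-0.0001, -0.0074, -0.0211], 'finger_force': 0.0, 'grip_width': 0.0855} 0.0187
top 405.1961980511172 405.1961980511172 254.3652690823078 190.85434278654415 [[-0.012, 0.9805, -0.196, 0.3876], [-0.9998, -0.0146, -0.012, 0.2085], [-0.0146, 0.1958, 0.9805, 0.9278], [0.0, 0.0, 0.0, 1.0]] ['pixels', 'fx', 'fy', 'cx', 'cy', 'pose', 'shot']
wedge [([214.0, 82.0, 249.0, 110.0], 0.73), ([179.0, 190.0, 195.0, 250.0], 0.7)]
rack [([283.0, 144.0, 330.0, 207.0], 0.83)]
deck [([254.0, 135.0, 352.0, 270.0], 0.82)]
petri [([195.0, 286.0, 222.0, 312.0], 0.84)]
beaker [([198.0, 117.0, 228.0, 152.0], 0.63)]
dropper [([281.0, 146.0, 330.0, 209.0], 0.56)]
side 462.4759987071164 462.4759987071164 254.70665636407003 184.8367274721585 [[0.8574, 0.2924, -0.4234, 0.1245], [-0.5146, 0.4853, -0.7069, -0.53], [-0.0012, 0.824, 0.5666, 0.6298], [0.0, 0.0, 0.0, 1.0]] ['pixels', 'fx', 'fy', 'cx', 'cy', 'pose', 'shot']
wedge [([174.0, 155.0, 221.0, 181.0], 0.79), ([211.0, 259.0, 220.0, 286.0], 0.71), ([303.0, 148.0, 335.0, 157.0], 0.62), ([267.0, 134.0, 289.0, 165.0], 0.46)]
rack [([264.0, 203.0, 274.0, 224.0], 0.61), ([269.0, 131.0, 288.0, 166.0], 0.33)]
deck [([197.0, 184.0, 282.0, 267.0], 0.64)]
petri [([129.0, 193.0, 154.0, 210.0], 0.58)]
beaker [([266.0, 133.0, 288.0, 170.0], 0.73), ([176.0, 154.0, 219.0, 182.0], 0.33)]
dropper [([207.0, 259.0, 220.0, 287.0], 0.72)]
```

```bash
python3 -c "
import cv2,numpy as np
a=cv2.imread('pics/top0.png');b=cv2.imread('pics/side0.png')
cv2.imwrite('pics/t0.png',cv2.resize(a,(800,600)));cv2.imwrite('pics/s0.png',cv2.resize(b,(800,600)))"
```

```text
(no output)
```

View pics/t0.png

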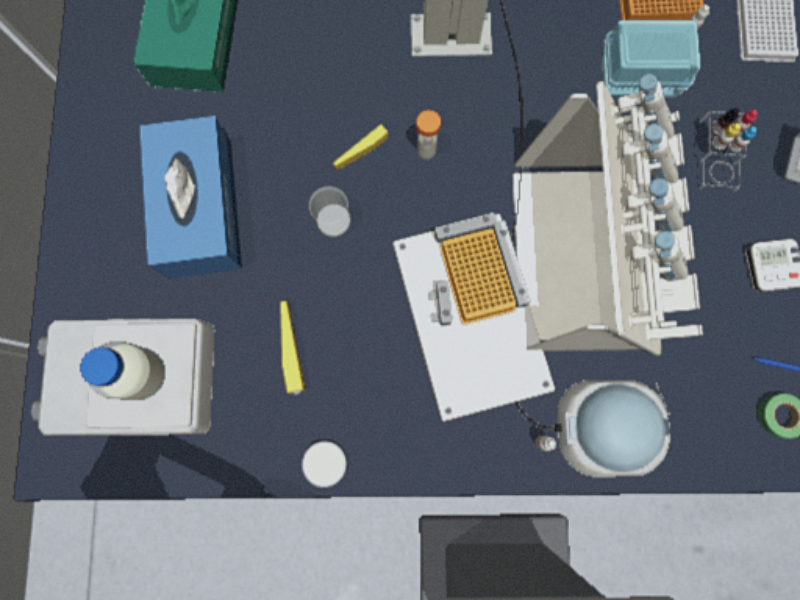

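View pics/s0.png

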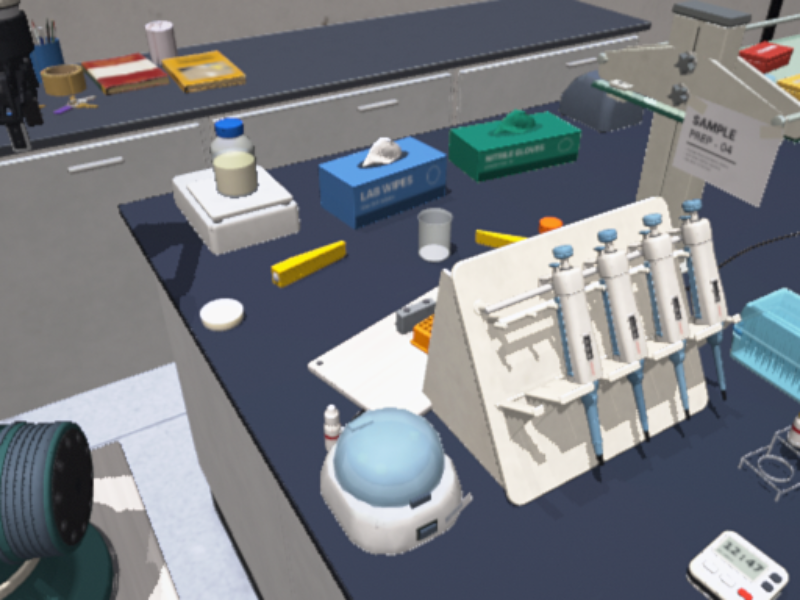

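Top view (800×600): a short yellow wedge at (360,147), a longer one at (290,345); the deck is at (475,315), with its slot opening downward at about (450,320), and the dropper is near (545,440). I'll measure both wedges by silhouette and enlarge the view.

```bash
cat > h.py <<'E'
import numpy as np,cv2
from scipy.optimize import minimize
def proj(c,P):
    P=np.atleast_2d(P);T=np.linalg.inv(c["pose"]);q=P@T[:3,:3].T+T[:3,3]
    return np.c_[c["cx"]+c["fx"]*q[:,0]/-q[:,2],c["cy"]-c["fy"]*q[:,1]/-q[:,2]]
def ray(c,u,v,z):
    d=c["pose"][:3,:3]@np.array([(u-c["cx"])/c["fx"],-(v-c["cy"])/c["fy"],-1]);o=c["pose"][:3,3]
    return o+d*(z-o[2])/d[2]
def yellow(c):
    h=cv2.cvtColor(c["pixels"],cv2.COLOR_RGB2HSV);return cv2.inRange(h,(23,140,70),(34,255,255))
W=np.array([[x,y,z] for x,y in((-20,-11),(110,-11),(110,-4),(20,11),(-20,11)) for z in(0,30)]+[[-24,0,15]])/1e3
def place(M,p,z):
    a=p[2];return np.c_[M[:,0]*np.cos(a)-M[:,1]*np.sin(a)+p[0],M[:,0]*np.sin(a)+M[:,1]*np.cos(a)+p[1],M[:,2]+z]
def fitw(cams,masks,p0,z,scale=1.0):
    def cost(p):
        e=0
        for c,m in zip(cams,masks):
            uv=proj(c,place(W*[scale,scale,scale],p,z));im=np.zeros(m.shape,np.uint8)
            h=cv2.convexHull(uv.astype(np.float32))
            cv2.fillConvexPoly(im,np.round((h)*256).astype(np.int32),255,cv2.LINE_AA,8)
            e+=np.abs(im.astype(float)-m).sum()/255
        return e
    best=None
    for k in range(3):
        s=np.array([[0,0,0],[.006,0,0],[0,.006,0],[0,0,.1]])/(k+1)
        r=minimize(cost,p0,method="Nelder-Mead",options=dict(initial_simplex=np.array(p0)+s,xatol=1e-5,fatol=.1));p0=r.x
    return r.x,r.fun
E
python3 - <<'E'
from station import robot
from h import *
import pickle
cs=[robot.camera("top"),robot.camera("side")]
pickle.dump(cs,open("c0.pkl","wb"))
for c in cs:
    m=yellow(c);n,l,st,ce=cv2.connectedComponentsWithStats(m)
    for i in range(1,n):
        if st[i,4]>60: 
            pts=np.argwhere(l==i)[:,::-1].astype(np.float32)
            g=np.array([ray(c,u,v,.015)[:2] for u,v in pts],np.float32)
            print(st[i],ce[i].round(1),"world rect z=15",cv2.minAreaRect(g*1000))
p=cs[0]["pixels"][:,:,::-1]
a=cv2.resize(p[128:278,245:360],None,fx=4,fy=4,interpolation=cv2.INTER_CUBIC)
b=cv2.resize(p[75:275,170:255],None,fx=3,fy=3,interpolation=cv2.INTER_CUBIC)
im=np.zeros((600,460+255,3),np.uint8);im[:600,:460]=a;im[:600,460:]=b
cv2.imwrite("pics/z1.png",im)
q=cs[1]["pixels"][:,:,::-1][135:300,155:305];cv2.imwrite("pics/z2.png",cv2.resize(q,None,fx=3.6,fy=3.6,interpolation=cv2.INTER_CUBIC))
E
```

```text
[214  84  34  23  66] [229.4  97.7] world rect z=15 ((803.9317626953125, 271.38067626953125), (10.358692169189453, 95.65414428710938), 33.500118255615234)
[305 147  32  11 200] [317.  152.1] world rect z=15 ((802.512451171875, 276.3586120605469), (43.952571868896484, 83.01620483398438), 40.62187957763672)
[174 154  47  29 586] [196.9 167.5] world rect z=15 ((504.16998291015625, 380.78558349609375), (154.44070434570312, 56.329498291015625), 14.157283782958984)
```

View pics/z1.png

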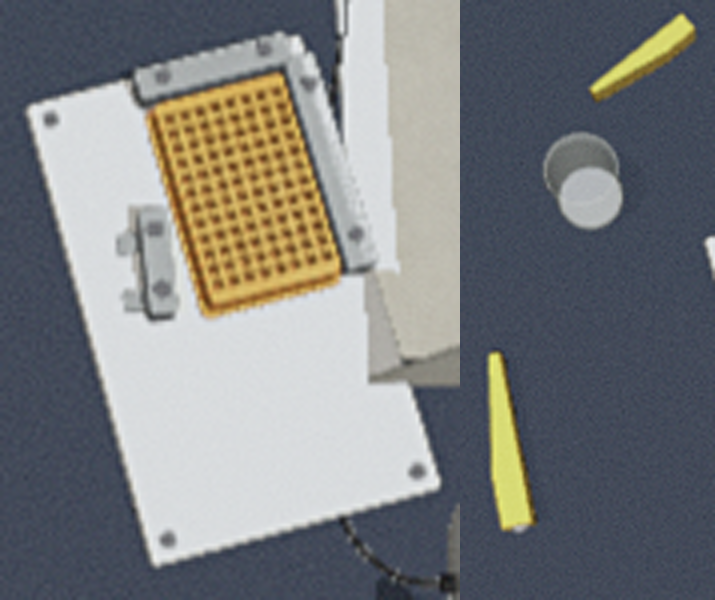

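View pics/z2.png

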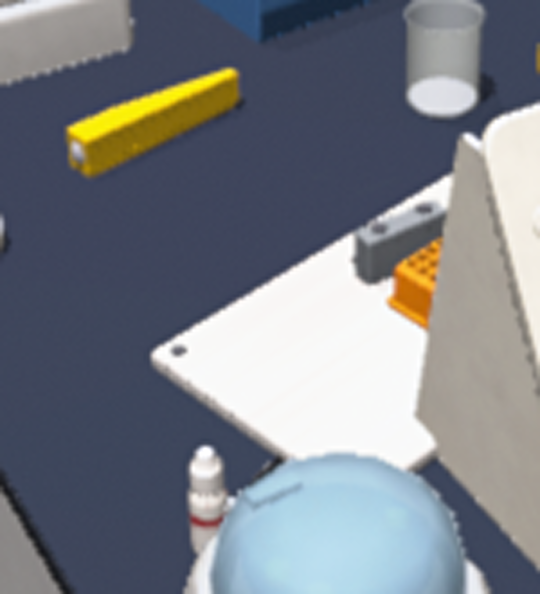

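```bash
cat >> h.py <<'E'
def ymask(c,box):
    h=cv2.cvtColor(c["pixels"],cv2.COLOR_RGB2HSV);m=cv2.inRange(h,(18,90,60),(36,255,255));o=m*0
    l,t,r,b=box;o[t:b,l:r]=m[t:b,l:r];return o
def tf(p,xyz,z0):   # deck/wedge frame -> world
    return place(np.atleast_2d(xyz)/1e3,p,z0)
E
python3 - <<'E'
from h import *
import pickle
from scipy.optimize import least_squares
cs=pickle.load(open("c0.pkl","rb"))
m=[ymask(cs[0],(165,180,210,262)),ymask(cs[1],(160,145,230,190))]
print([int(k.sum()/255) for k in m])
for sc in(1,.9,.8):
  print("wedge B",sc,fitw(cs,m,[.5,.38,-.1],0,sc))
for i in(0,1): print("cam",i,fitw(cs[i:i+1],m[i:i+1],[.5,.38,-.1],0))
mA=[ymask(cs[0],(205,75,255,115))]
for sc in(1,.8,.7): print("wedge A",sc,fitw(cs[:1],mA,[.82,.25,2.6],0,sc),int(mA[0].sum()/255))
px=np.array([[251.7,154.5],[283.2,269.7],[355,250]]);D=np.array([[85,107,12],[-190,107,12],[-190,-61,12]])
g=[ray(cs[0],*p,.012) for p in px];print(np.round(g,4),np.linalg.norm(g[0]-g[1]),np.linalg.norm(g[1]-g[2]))
print("side corner",ray(cs[1],197.2,233.6,.012))
r=least_squares(lambda p:(proj(cs[0],tf(p,D,0))-px).ravel(),[.5,.1,.1]);print("deck",r.x,r.fun.round(2))
p=r.x
# overlay
im=cs[0]["pixels"][:,:,::-1].copy()
print("side pred corner",proj(cs[1],tf(p,D[1],0)))
for n,P in dict(mouth=[-61,47.5,12],screwlike=[0,0,40]).items(): print(n,tf(p,P,0).round(4))
def it(x,y,z): return proj(cs[0],tf(p,[x,y,z],0))[0].round(1)
print("rack top corners home",[ ((it(x,y,40)-[245,128])*4).round() for x,y in((61,39),(-61,39),(-61,-39),(61,-39))])
print("bar nominal top",[((it(x,y,46)-[245,128])*4).round() for x,y in((-61,56),(-1,46),(-61,72),(-1,62))])
for n,b in dict(petri=(195,286,222,312),beaker=(198,117,228,152)).items(): print(n,ray(cs[0],(b[0]+b[2])/2,(b[1]+b[3])/2,.02))
print("dropper",ray(cs[1],213.5,284,0))
E
```

```text
[548, 681]
wedge B 1 (array([0.45845783, 0.3698822 , 0.22254346]), np.float64(211.17254901960786))
wedge B 0.9 (array([0.4599103 , 0.37188562, 0.20724522]), np.float64(156.94117647058823))
wedge B 0.8 (array([0.46729183, 0.37410619, 0.19811688]), np.float64(298.29411764705884))
cam 0 (array([0.4577392 , 0.37082255, 0.21279708]), np.float64(111.18823529411765))
cam 1 (array([0.45950957, 0.36810657, 0.24561838]), np.float64(86.58039215686274))
wedge A 1 (array([0.82989466, 0.2512722 , 2.39489217]), np.float64(342.42745098039217)) 348
wedge A 0.8 (array([0.82971412, 0.25007426, 2.32773944]), np.float64(111.03529411764706)) 348
wedge A 0.7 (array([0.82869355, 0.24969423, 2.27981628]), np.float64(32.26274509803922)) 348
[[ 0.6578  0.2249  0.012 ]
 [ 0.3915  0.1579  0.012 ]
 [ 0.4327 -0.0033  0.012 ]] 0.2745553067673815 0.16637866096268356
side corner [0.39499702 0.15070002 0.012     ]
deck [0.60183985 0.10100836 0.24585671] [-0.25 -0.19 -0.28  0.01  0.52  0.14]
side pred corner [[194.02483519 232.03314121]]
mouth [[0.5311 0.1322 0.012 ]]
screwlike [[0.6018 0.101  0.04  ]]
rack top corners home [array([151., 101.]), array([210., 305.]), array([345., 270.]), array([283.,  66.])]
bar nominal top [array([182., 312.]), array([170., 204.]), array([154., 319.]), array([142., 211.])]
petri [0.33096406 0.32212109 0.02      ]
beaker [0.70577785 0.31534203 0.02      ]
dropper [0.36552162 0.01983705 0.        ]
```

```bash
cat >> h.py <<'E'
def rbmask(c,box):
    p=c["pixels"].astype(int);d=p[:,:,0]-p[:,:,2];m=((d>5)*255).astype(np.uint8);o=m*0
    l,t,r,b=box;o[t:b,l:r]=m[t:b,l:r];return o
E
python3 - <<'E'
from h import *
import pickle
from scipy.optimize import least_squares
cs=pickle.load(open("c0.pkl","rb"))
m=[rbmask(cs[0],(170,185,205,258)),rbmask(cs[1],(165,148,228,188))]
print([int(k.sum()/255) for k in m])
for sc in(1,.95,.9,.85):
  print("B",sc,fitw(cs,m,[.46,.37,.2],0,sc),[fitw(cs[i:i+1],m[i:i+1],[.46,.37,.2],0,sc) for i in(0,1)])
# deck edges, subpixel by gradient crossing: left edge rows, bottom edge cols
def edge(c,pts0,pts1,n=25):
    g=cv2.cvtColor(c["pixels"],cv2.COLOR_RGB2GRAY).astype(np.float32);a=np.array(pts0,float);b=np.array(pts1,float)
    t=(b-a)/np.linalg.norm(b-a);nn=np.array([-t[1],t[0]]);out=[]
    for s in np.linspace(.08,.92,n):
        q=a+(b-a)*s;o=np.arange(-4,4.01,.1);P=q+o[:,None]*nn
        v=cv2.remap(g,P[None,:,0].astype(np.float32),P[None,:,1].astype(np.float32),cv2.INTER_LINEAR)[0]
        th=(v.max()+v.min())/2;i=np.where(np.diff(np.sign(v-th)))[0]
        if len(i)==1: out.append(P[i[0]])
    return np.array(out)
def fit(cam,E):
    def res(p):
        r=[]
        for (A,B),pts in E:
            u=proj(cam,tf(p,[A,B],0));t=(u[1]-u[0])/np.linalg.norm(u[1]-u[0]);r+=list((pts-u[0])@np.array([-t[1],t[0]]))
        return r
    r=least_squares(res,[.6,.1,.245],loss="soft_l1");return r.x,np.std(res(r.x))
c=cs[0]
L=edge(c,(251.3,154.1),(282.8,269.3));B=edge(c,(282.8,269.3),(354.6,249.6));T=edge(c,(251.3,154.1),(276,147))
pt,e=fit(c,[(([85,107,12],[-190,107,12]),L),(([-190,107,12],[-190,-61,12]),B),(([85,107,12],[85,-61,12]),T)]);print("deck top",pt,e,len(L),len(B),len(T))
s=cs[1]; k=lambda u,v:((u+.5)/3.6-.5+155,(v+.5)/3.6-.5+135)
L2=edge(s,k(152,353),k(350,236))
print("deck side-left edge resid px (rough):",end="")
u=proj(s,tf(pt,[[85,107,12],[-190,107,12]],0));t=(u[1]-u[0])/np.linalg.norm(u[1]-u[0]);print(np.round((L2-u[0])@[-t[1],t[0]],1))
E
```

```text
[610, 807]
B 1 (array([0.45892532, 0.37074388, 0.21520636]), np.float64(241.25882352941176)) [(array([0.45744634, 0.3709584 , 0.21619496]), np.float64(61.31372549019608)), (array([0.45938508, 0.36795462, 0.23013905]), np.float64(150.01176470588234))]
B 0.95 (array([0.45939665, 0.37115178, 0.21620405]), np.float64(227.4235294117647)) [(array([0.45819736, 0.37150039, 0.21484676]), np.float64(56.70980392156863)), (array([0.45887899, 0.36892653, 0.22668999]), np.float64(148.8235294117647))]
B 0.9 (array([0.45899214, 0.3714641 , 0.21683551]), np.float64(279.4549019607843)) [(array([0.45900393, 0.37179911, 0.21637646]), np.float64(81.98823529411764)), (array([0.45886502, 0.37023357, 0.21550692]), np.float64(192.50588235294117))]
B 0.85 (array([0.45834843, 0.37242137, 0.20140169]), np.float64(374.7843137254902)) [(array([0.45790662, 0.37204653, 0.20907734]), np.float64(124.34117647058824)), (array([0.46704533, 0.37450393, 0.17999116]), np.float64(239.94117647058823))]
deck top [0.60298029 0.10193902 0.24907585] 0.09597337336952054 25 25 22
deck side-left edge resid px (rough):[-1.2 -1.3 -1.4 -1.1 -1.2 -1.3 -1.3 -1.3 -1.3 -1.4 -1.5 -1.5 -1.2 -1.3
 -1.4 -1.4 -1.4 -1.2 -1.3 -1.3 -1.2 -1.3 -1.3 -1.4]
```

Candidates: A at top (360,147) fits only at about 0.7 scale. B at (290,345) fits the 134 mm model, with the steel button visible at its lower, thick end, so B is the one meant (already seen in the crop). Now a helper that works out the moves.

```bash
cat >> h.py <<'E'
from scipy.spatial.transform import Rotation as Ro
def togo(robot,xyz,yaw):
    """yaw: world angle of tool y minus 90deg, rad; tool z down"""
    s=robot.observe();w=s["eef_rot"];R=Ro.from_quat([w[1],w[2],w[3],w[0]])
    y=np.array([-np.sin(yaw),np.cos(yaw),0]);best=None
    for sg in(1,-1):
        z=np.array([0,0,-1.]);G=Ro.from_matrix(np.c_[np.cross(sg*y,z),sg*y,z]);d=(R.inv()*G).as_rotvec(True)
        if best is None or np.linalg.norm(d)<np.linalg.norm(best):best=d
    print("t",round(s["clock"],2),"tcp",np.round(s["tool_pos"],4),"dp",(R.inv().apply(np.array(xyz)-s["tool_pos"])).round(4),"dr",best.round(2),"F",np.round(s["ft_force"],1),"w",round(s["grip_width"],4),"q6",round(s["qpos"][5],2))
E
python3 -c "
from station import robot
from h import *
togo(robot,[.458,.370,.16],.216)"
```

```text
t 0.8 tcp [0.1692 0.5233 0.2314] dp [-0.3219 -0.057   0.0714] dr [ 1.00e-02  0.00e+00 -3.03e+01] F [ 0.7 -0.2  0.8] w 0.0857 q6 -0.1
```

```bash
python3 -m inch '[{"dp":[-0.04,-0.007,0.009],"dr":[0,0,-5],"jaw":0.06},{"dp":[-0.08,-0.014,0.018],"dr":[0,0,-10],"jaw":0.06},{"dp":[-0.12,-0.021,0.027],"dr":[0,0,-15],"jaw":0.06},{"dp":[-0.16,-0.028,0.036],"dr":[0,0,-20],"jaw":0.06},{"dp":[-0.20,-0.035,0.045],"dr":[0,0,-25],"jaw":0.06},{"dp":[-0.24,-0.042,0.054],"dr":[0,0,-30.3],"jaw":0.06},{"dp":[-0.28,-0.050,0.063],"dr":[0,0,-30.3],"jaw":0.06},{"dp":[-0.31,-0.055,0.07],"dr":[0,0,-30.3],"jaw":0.06},{"dp":[-0.322,-0.057,0.0714],"dr":[0,0,-30.3],"jaw":0.06},{"dp":[-0.322,-0.057,0.0714],"dr":[0,0,-30.3],"jaw":0.06},{"dp":[-0.322,-0.057,0.0714],"dr":[0,0,-30.3],"jaw":0.06}]'; python3 -c "
from station import robot
from h import *
togo(robot,[.458,.370,.007],.216)"
```

```text
clock: 1.9
tool_pos: [0.4574, 0.3707, 0.1604]
eef_rot: [-0.0, -0.108, 0.994, 0.001]
ft_force: [0.0, 0.1, -0.1]
grip_width: 0.0601
finger_force: 0.0
t 1.9 tcp [0.4574 0.3707 0.1604] dp [-0.0004 -0.001   0.1534] dr [ 0.06 -0.01  0.03] F [ 0.   0.1 -0.1] w 0.0601 q6 -1.2
```

```bash
python3 -m inch '[{"dp":[0,-0.001,0.04],"dr":[0,0,0],"jaw":0.06},{"dp":[0,-0.001,0.08],"dr":[0,0,0],"jaw":0.06},{"dp":[0,-0.001,0.12],"dr":[0,0,0],"jaw":0.06},{"dp":[0,-0.001,0.14],"dr":[0,0,0],"jaw":0.06},{"dp":[0,-0.001,0.1535],"dr":[0,0,0],"jaw":0.06},{"dp":[0,-0.001,0.1535],"dr":[0,0,0],"jaw":0.06},{"dp":[0,-0.001,0.1535],"dr":[0,0,0],"jaw":0.015},{"dp":[0,-0.001,0.1535],"dr":[0,0,0],"jaw":0.015},{"dp":[0,-0.001,0.1535],"dr":[0,0,0],"jaw":0.015},{"dp":[0,-0.001,0.1535],"dr":[0,0,0],"jaw":0.015},{"dp":[0,-0.001,0.1535],"dr":[0,0,0],"jaw":0.015},{"dp":[0,-0.001,0.1535],"dr":[0,0,0],"jaw":0.015},{"dp":[0,-0.001,0.1535],"dr":[0,0,0],"jaw":0.015}]'
```

```text
clock: 3.2
tool_pos: [0.4598, 0.3701, 0.0089]
eef_rot: [0.002, -0.108, 0.994, 0.001]
ft_force: [-1.5, -0.2, 6.4]
grip_width: 0.0208
finger_force: 61.3
```

```bash
python3 -m inch '[{"dp":[0,0,-0.02],"dr":[0,0,0],"jaw":0.015},{"dp":[0,0,-0.05],"dr":[0,0,0],"jaw":0.015},{"dp":[0,0,-0.06],"dr":[0,0,0],"jaw":0.015},{"dp":[0,0,-0.06],"dr":[0,0,0],"jaw":0.015}]'; python3 -c "
from station import robot
from h import *
import pickle
D=[.603,.102,.249];pickle.dump(D,open('deck.pkl','wb'))
t=tf(D,[-168,53,0],0)[0];t[2]=.07
togo(robot,t,.249)"
```

```text
clock: 3.6
tool_pos: [0.4597, 0.3699, 0.0687]
eef_rot: [0.002, -0.108, 0.994, 0.001]
ft_force: [1.1, -0.2, -1.0]
grip_width: 0.0205
finger_force: 60.5
t 3.6 tcp [0.4597 0.3699 0.0687] dp [ 0.087  -0.2449 -0.0021] dr [ 0.1   0.27 -1.9 ] F [ 1.1 -0.2 -1. ] w 0.0205 q6 -1.21
```

```bash
python3 -m inch '[{"dp":[0.01,-0.03,-0.002],"dr":[0,0,-0.5],"jaw":0.015},{"dp":[0.024,-0.07,-0.002],"dr":[0,0,-1],"jaw":0.015},{"dp":[0.038,-0.11,-0.002],"dr":[0,0,-1.9],"jaw":0.015},{"dp":[0.052,-0.15,-0.002],"dr":[0,0,-1.9],"jaw":0.015},{"dp":[0.066,-0.19,-0.002],"dr":[0,0,-1.9],"jaw":0.015},{"dp":[0.08,-0.225,-0.002],"dr":[0,0.2,-1.9],"jaw":0.015},{"dp":[0.087,-0.245,-0.002],"dr":[0.1,0.27,-1.9],"jaw":0.015},{"dp":[0.087,-0.245,-0.002],"dr":[0.1,0.27,-1.9],"jaw":0.015},{"dp":[0.087,-0.245,-0.002],"dr":[0.1,0.27,-1.9],"jaw":0.015}]'; python3 - <<'E'
from station import robot
from h import *
import pickle
D=pickle.load(open('deck.pkl','rb'))
t=tf(D,[-168,53,0],0)[0];t[2]=.07
togo(robot,t,.249)
cs=[robot.camera("top"),robot.camera("side")];pickle.dump(cs,open("c1.pkl","wb"))
p=cs[0]["pixels"][:,:,::-1][128:278,235:370];q=cs[1]["pixels"][:,:,::-1][120:270,155:305]
cv2.imwrite("pics/z3.png",np.hstack([cv2.resize(k,None,fx=2.8,fy=4 if 0 else 2.8,interpolation=cv2.INTER_CUBIC) for k in(p,q)]))
E
```

```text
clock: 4.5
tool_pos: [0.4252, 0.1111, 0.0673]
eef_rot: [-0.003, -0.124, 0.992, -0.001]
ft_force: [-0.1, 0.5, -1.7]
grip_width: 0.0208
finger_force: 60.4
t 4.5 tcp [0.4252 0.1111 0.0673] dp [-0.0021  0.0004 -0.0027] dr [-0.04 -0.36 -0.06] F [-0.1  0.5 -1.7] w 0.0208 q6 -1.69
```

View pics/z3.png

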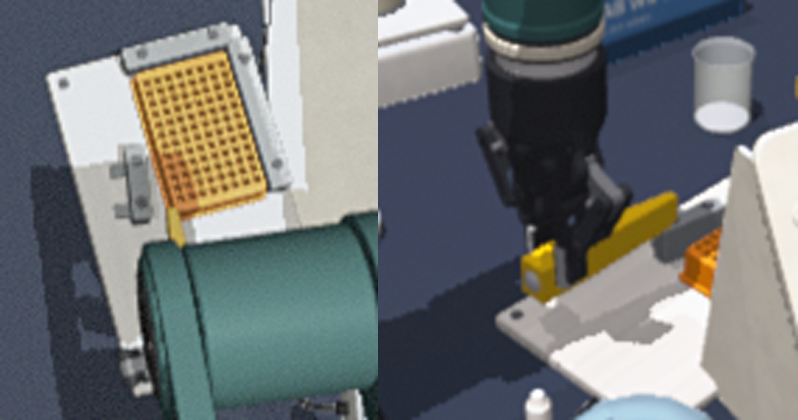

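Side view: the wedge is held upright by the head with its button clear at (532,278). In the top view its tip shows at (177,215) near the rack's corner. Now checking lateral alignment and the real bar and rack edges numerically.

```bash
python3 - <<'E'
from h import *
import pickle
D=pickle.load(open('deck.pkl','rb'));c0=pickle.load(open("c0.pkl","rb"))[0];c,s=pickle.load(open("c1.pkl","rb"))
def todeck(w): 
    d=w[:2]-D[:2];a=-D[2];return (np.array([d[0]*np.cos(a)-d[1]*np.sin(a),d[0]*np.sin(a)+d[1]*np.cos(a)])*1e3).round(1)
k=lambda u,v:((u+.5)/4-.5+245,(v+.5)/4-.5+128)
for n,u,v,z in(("bar R far",165,207,.046),("bar R near",178,310,.046),("rack far",152,110,.04),("rack nearL",212,303,.04),("rack nearR",340,272,.04),("fence near",350,268,.046)): print(n,todeck(ray(c0,*k(u,v),z)))
# scan lines across slot in top image 0: gray & orange
im=c0["pixels"].astype(int)
for x in(-55,-45,-35):
    ys=np.arange(34,64,2);uv=proj(c0,tf(D,[[x,y,43] for y in ys],0))
    print(x,[(int(y),im[int(round(v)),int(round(u))].tolist()) for y,(u,v) in zip(ys,uv)])
w=[.4252,.1111,.249];o=np.array([np.cos(.249),np.sin(.249)])*.0013;w[0]-=o[0];w[1]-=o[1]
uv=proj(c,place(W,w,.0584));h=cv2.convexHull(uv.astype(np.float32))
m=np.zeros((384,512),np.uint8);cv2.fillConvexPoly(m,np.round(h).astype(np.int32),255)
P=c["pixels"];hsv=cv2.cvtColor(P,cv2.COLOR_RGB2HSV);y=cv2.inRange(hsv,(22,110,90),(36,255,255))
for r in range(198,216): 
    a=np.where(y[r,285:312])[0]+285;b=np.where(m[r])[0];print(r,a.tolist(),b.min() if len(b) else 0,b.max() if len(b) else 0)
# side: fit with mask partly hidden -> extents
ms=rbmask(s,(200,180,262,232)); ys,xs=np.where(yellow(s)>0);sel=(xs>195)&(xs<275)&(ys>175)&(ys<240);print("side yellow ext",xs[sel].min(),xs[sel].max(),ys[sel].min(),ys[sel].max())
print("pred",proj(s,place(W,w,.0584)).min(0),proj(s,place(W,w,.0584)).max(0))
E
```

```text
bar R far [-2.1 48.7]
bar R near [-59.9  57.7]
rack far [55.4 39.7]
rack nearL [-60.2  37.8]
rack nearR [-61.9 -35.7]
fence near [-62.  -40.3]
-55 [(34, [191, 145, 80]), (36, [214, 183, 98]), (38, [190, 141, 74]), (40, [119, 74, 37]), (42, [139, 88, 35]), (44, [175, 145, 105]), (46, [175, 145, 105]), (48, [215, 219, 225]), (50, [218, 223, 228]), (52, [220, 222, 222]), (54, [216, 218, 215]), (56, [175, 178, 174]), (58, [168, 174, 173]), (60, [175, 178, 178]), (62, [174, 179, 178])]
-45 [(34, [187, 143, 75]), (36, [187, 143, 75]), (38, [209, 162, 84]), (40, [130, 87, 41]), (42, [136, 93, 39]), (44, [209, 177, 94]), (46, [202, 202, 205]), (48, [218, 222, 227]), (50, [218, 222, 227]), (52, [219, 223, 220]), (54, [221, 224, 222]), (56, [182, 187, 185]), (58, [133, 137, 138]), (60, [114, 113, 117]), (62, [112, 113, 118])]
-35 [(34, [170, 119, 60]), (36, [214, 180, 97]), (38, [145, 106, 53]), (40, [136, 97, 45]), (42, [110, 70, 28]), (44, [203, 163, 86]), (46, [190, 175, 152]), (48, [219, 223, 223]), (50, [219, 223, 217]), (52, [181, 184, 182]), (54, [181, 184, 182]), (56, [167, 170, 172]), (58, [174, 178, 179]), (60, [174, 178, 178]), (62, [174, 178, 177])]
198 [] 0 0
199 [306, 307, 309, 310, 311] 0 0
200 [306, 307, 308] 0 0
201 [] 295 298
202 [295, 296, 297] 295 298
203 [295, 296, 297] 294 299
204 [295, 296, 297, 298] 294 299
205 [295, 296, 297, 298] 294 299
206 [295, 296, 297, 298] 294 300
207 [295, 296, 297, 298] 294 300
208 [295, 296, 297, 298, 299] 294 300
209 [295, 296, 297, 298, 299] 295 300
210 [295, 296, 297, 298, 299] 295 301
211 [296, 297, 298, 299] 295 301
212 [296, 297, 298, 299, 300] 295 301
213 [296, 297, 298, 299, 300] 295 302
214 [298, 299, 300] 295 302
215 [299, 300] 295 302
side yellow ext 207 260 189 226
pred [205.25408267 187.2448763 ] [261.0428455  229.14799702]
```

```bash
python3 -c "
from station import robot
from h import *
import pickle
D=pickle.load(open('deck.pkl','rb'))
t=tf(D,[-155.7,54,0],0)[0];t[2]=.0217
togo(robot,t,.249)"
```

```text
t 4.6 tcp [0.4256 0.1119 0.0678] dp [-0.014   0.0007  0.046 ] dr [-0.05 -0.32  0.06] F [ 0.7  0.4 -1.7] w 0.0203 q6 -1.69
```

```bash
python3 -m inch '[{"dp":[-0.007,0.0005,0],"dr":[0,-0.3,0],"jaw":0.015},{"dp":[-0.014,0.0005,0.005],"dr":[0,-0.3,0],"jaw":0.015},{"dp":[-0.014,0.0005,0.018],"dr":[0,-0.3,0],"jaw":0.015},{"dp":[-0.014,0.0005,0.03],"dr":[0,-0.3,0],"jaw":0.015},{"dp":[-0.014,0.0005,0.038],"dr":[0,-0.3,0],"jaw":0.015},{"dp":[-0.014,0.0005,0.042],"dr":[0,-0.3,0],"jaw":0.015},{"dp":[-0.014,0.0005,0.044],"dr":[0,-0.3,0],"jaw":0.015},{"dp":[-0.014,0.0005,0.0455],"dr":[0,-0.3,0],"jaw":0.015},{"dp":[-0.014,0.0005,0.0455],"dr":[0,-0.3,0],"jaw":0.015},{"dp":[-0.014,0.0005,0.0455],"dr":[0,-0.3,0],"jaw":0.015}]'; python3 -c "
from station import robot
from h import *
import pickle
D=pickle.load(open('deck.pkl','rb'))
t=tf(D,[-155.7,54,0],0)[0];t[2]=.0217
togo(robot,t,.249)
c=robot.camera('side');q=c['pixels'][:,:,::-1][120:270,155:305]
cv2.imwrite('pics/z4.png',cv2.resize(q,None,fx=3,fy=3,interpolation=cv2.INTER_CUBIC))"
```

```text
clock: 5.6
tool_pos: [0.4395, 0.1149, 0.0233]
eef_rot: [0.001, -0.124, 0.992, -0.001]
ft_force: [0.2, -0.1, -1.4]
grip_width: 0.0203
finger_force: 60.4
t 5.6 tcp [0.4395 0.1149 0.0233] dp [0.0004 0.0012 0.0016] dr [-0.1   0.09  0.  ] F [ 0.2 -0.1 -1.4] w 0.0203 q6 -1.69
```

View pics/z4.png

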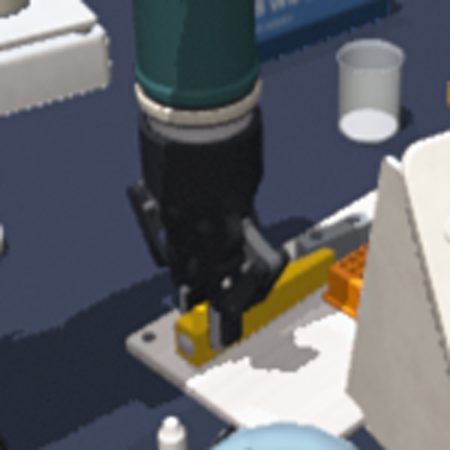

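The wedge is just above the plate with its tip at the mouth (335,255). Lower it until it touches, then let go.

```bash
python3 -m inch '[{"dp":[0,0,0.001],"dr":[0,0,0],"jaw":0.015},{"dp":[0,0,0.002],"dr":[0,0,0],"jaw":0.015},{"dp":[0,0,0.0025],"dr":[0,0,0],"jaw":0.015},{"dp":[0,0,0.0025],"dr":[0,0,0],"jaw":0.015}]'
```

```text
clock: 6.05
tool_pos: [0.4394, 0.1149, 0.0209]
eef_rot: [0.001, -0.124, 0.992, -0.001]
ft_force: [-1.9, -0.1, 2.7]
grip_width: 0.0204
finger_force: 61.0
```

```bash
python3 -m inch '[{"dp":[0,0,0],"dr":[0,0,0],"jaw":0.04},{"dp":[0,0,0],"dr":[0,0,0],"jaw":0.04},{"dp":[0,0,0],"dr":[0,0,0],"jaw":0.04},{"dp":[0,0,-0.015],"dr":[0,0,0],"jaw":0.04},{"dp":[0,0,-0.04],"dr":[0,0,0],"jaw":0.04},{"dp":[0,0,-0.065],"dr":[0,0,0],"jaw":0.04},{"dp":[0,0,-0.07],"dr":[0,0,0],"jaw":0.04},{"dp":[0,0,-0.07],"dr":[0,0,0],"jaw":0}]'; python3 - <<'E'
from station import robot
from h import *
import pickle
D=pickle.load(open('deck.pkl','rb'))
c,s=robot.camera("top"),robot.camera("side")
m=yellow(s);m[:,:190]=0;m[:,275:]=0;m[:175]=0;m[245:]=0
p0=[.4383,.1146,.249];print(fitw([s],[m],p0,.012),m.sum()/255)
uv=proj(s,place(W,p0,.012));print(uv.min(0),uv.max(0));ys,xs=np.where(m);print(xs.min(),xs.max(),ys.min(),ys.max())
p=c["pixels"][:,:,::-1][128:278,235:370];q=s["pixels"][:,:,::-1][150:270,175:295]
cv2.imwrite("pics/z5.png",np.hstack([cv2.resize(k,(405,450),interpolation=cv2.INTER_CUBIC) for k in(p,q)]))
# strike start: behind the tail, deck x = -157-24-35
t=tf(D,[-157-24-40,54,0],0)[0];t[2]=.1;togo(robot,t,.249)
E
```

```text
clock: 6.85
tool_pos: [0.4397, 0.1151, 0.091]
eef_rot: [0.001, -0.124, 0.992, -0.001]
ft_force: [0.2, 0.2, -0.2]
grip_width: 0.0268
finger_force: 0.0
(array([0.44456406, 0.11198383, 0.36859669]), np.float64(294.4549019607843)) 687.0
[212.39780318 202.29133753] [265.72799237 243.62885007]
214 265 204 241
t 6.95 tcp [0.4382 0.1149 0.089 ] dp [ 0.0645  0.0009 -0.0109] dr [-0.08 -0.09  0.01] F [-0.4 -0.6 -0.5] w 0.0114 q6 -1.69
```

View pics/z5.png

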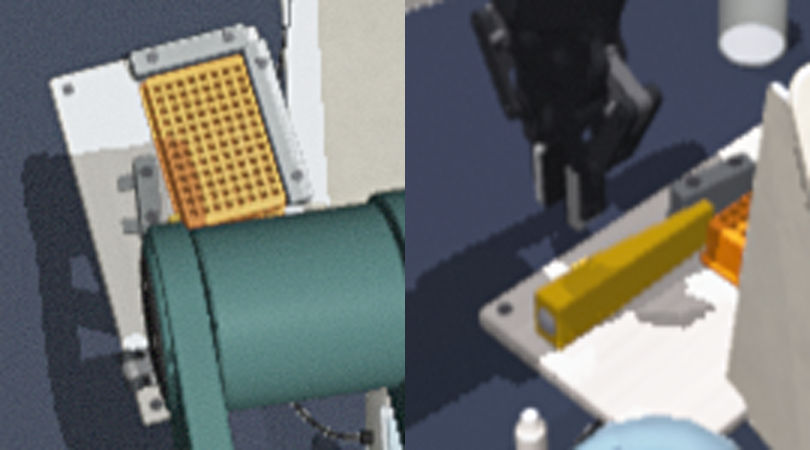

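The wedge stands upright on the plate, tip in the slot mouth at side (712,212), flat side to the rack, and the fingers are off it. Move behind it with the jaw shut.

```bash
python3 -m inch '[{"dp":[0.025,0,-0.005],"dr":[0,0,0],"jaw":0},{"dp":[0.05,0.001,-0.005],"dr":[0,0,0],"jaw":0},{"dp":[0.0645,0.001,0],"dr":[0,0,0],"jaw":0},{"dp":[0.0645,0.001,0.02],"dr":[0,0,0],"jaw":0},{"dp":[0.0645,0.001,0.045],"dr":[0,0,0],"jaw":0},{"dp":[0.0645,0.001,0.06],"dr":[0,0,0],"jaw":0},{"dp":[0.0645,0.001,0.07],"dr":[0,0,0],"jaw":0},{"dp":[0.0645,0.001,0.0725],"dr":[0,0,0],"jaw":0},{"dp":[0.0645,0.001,0.0725],"dr":[0,0,0],"jaw":0},{"dp":[0.0645,0.001,0.0725],"dr":[0,0,0],"jaw":0}]'; cat >> h.py <<'E'
def dk(robot):
    import pickle
    D=pickle.load(open('deck.pkl','rb'));s=robot.observe();d=s["tool_pos"][:2]-np.array(D[:2]);a=-D[2]
    r=lambda v:[v[0]*np.cos(a)-v[1]*np.sin(a),v[0]*np.sin(a)+v[1]*np.cos(a)]
    print("t",round(s["clock"],2),"deck xy",np.round(np.array(r(d))*1e3,1),"z",round(s["tool_pos"][2]*1e3,1),"F deck",np.round(r(s["ft_force"]),1),np.round(s["ft_force"][2],1),"w",round(s["grip_width"]*1e3,1))
E
python3 -c "
from station import robot
from h import *
import pickle
dk(robot);D=pickle.load(open('deck.pkl','rb'))
t=tf(D,[-191,54,0],0)[0];t[2]=.0175
togo(robot,t,.249)"
```

```text
clock: 7.95
tool_pos: [0.377, 0.1, 0.0184]
eef_rot: [0.001, -0.124, 0.992, -0.001]
ft_force: [0.0, 0.1, 0.8]
grip_width: 0.0002
finger_force: 0.0
t 7.95 deck xy [-219.5   53.8] z 18.4 F deck [0.1 0.1] 0.8 w 0.2
t 7.95 tcp [0.377  0.1    0.0184] dp [-0.0285  0.0002  0.0009] dr [-0.1   0.1   0.01] F [0.  0.1 0.8] w 0.0002 q6 -1.7
```

```bash
python3 -m inch '[{"dp":[-0.01,0,0],"dr":[0,0,0],"jaw":0},{"dp":[-0.02,0,0],"dr":[0,0,0],"jaw":0},{"dp":[-0.024,0,0],"dr":[0,0,0],"jaw":0},{"dp":[-0.026,0,0],"dr":[0,0,0],"jaw":0},{"dp":[-0.028,0,0],"dr":[0,0,0],"jaw":0},{"dp":[-0.03,0,0],"dr":[0,0,0],"jaw":0},{"dp":[-0.032,0,0],"dr":[0,0,0],"jaw":0},{"dp":[-0.034,0,0],"dr":[0,0,0],"jaw":0}]'; python3 -c "
from station import robot
from h import *
dk(robot)"
```

```text
clock: 8.75
tool_pos: [0.4092, 0.1083, 0.0177]
eef_rot: [0.0, -0.124, 0.992, -0.001]
ft_force: [-0.4, 0.6, -0.0]
grip_width: -0.0003
finger_force: 0.2
t 8.75 deck xy [-186.2   53.9] z 17.7 F deck [-0.2  0.6] -0.0 w -0.3
```

```bash
python3 -m inch '[{"dp":[-0.003,0,0],"dr":[0,0,0],"jaw":0},{"dp":[-0.006,0,0],"dr":[0,0,0],"jaw":0},{"dp":[-0.009,0,0],"dr":[0,0,0],"jaw":0},{"dp":[-0.012,0,0],"dr":[0,0,0],"jaw":0},{"dp":[-0.015,0,0],"dr":[0,0,0],"jaw":0}]'; python3 - <<'E'
from station import robot
from h import *
dk(robot)
c,s=robot.camera("top"),robot.camera("side")
m=yellow(s);m[:,190+0:190]=0;m[:,280:]=0;m[:,:195]=0;m[:165]=0;m[245:]=0
ys,xs=np.where(m);print(xs.min(),xs.max(),ys.min(),ys.max(),"before 214 265 204 241")
q=s["pixels"][:,:,::-1][130:270,165:305];cv2.imwrite("pics/z6.png",cv2.resize(q,None,fx=4,fy=4,interpolation=cv2.INTER_CUBIC))
E
```

```text
clock: 9.25
tool_pos: [0.4241, 0.1121, 0.0178]
eef_rot: [0.0, -0.124, 0.992, -0.001]
ft_force: [0.0, 0.5, 0.8]
grip_width: -0.0001
finger_force: 0.2
t 9.25 deck xy [-170.9   53.9] z 17.8 F deck [0.1 0.5] 0.8 w -0.1
227 273 199 236 before 214 265 204 241
```

View pics/z6.png

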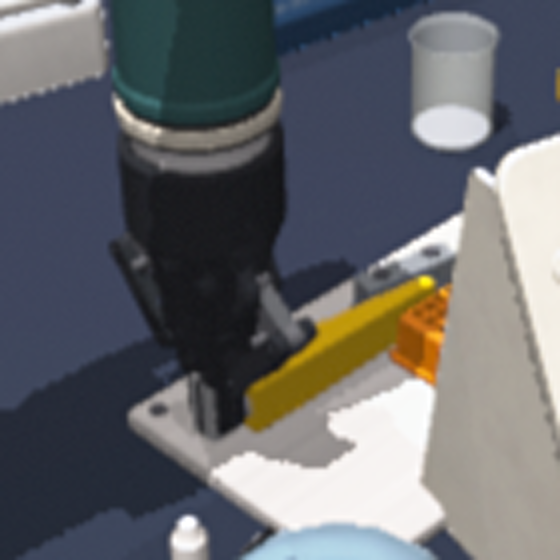

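The picture shows the wedge upright, its tip at (425,285) now deep between bar and rack, fingers on the button. Continue with gentle strokes.

```bash
python3 -m inch '[{"dp":[-0.003,0,0],"dr":[0,0,0],"jaw":0},{"dp":[-0.006,-0.0005,0],"dr":[0,0,0],"jaw":0},{"dp":[-0.009,-0.001,0],"dr":[0,0,0],"jaw":0},{"dp":[-0.012,-0.001,0],"dr":[0,0,0],"jaw":0}]'; python3 -c "
from station import robot
from h import *
dk(robot)"; python3 -m inch '[{"dp":[-0.002,0,0],"dr":[0,0,0],"jaw":0},{"dp":[-0.004,0,0],"dr":[0,0,0],"jaw":0}]';python3 -c "
from station import robot
from h import *
dk(robot)"
```

```text
clock: 9.75
tool_pos: [0.436, 0.114, 0.0178]
eef_rot: [0.0, -0.124, 0.992, -0.001]
ft_force: [-0.5, -0.2, 0.8]
grip_width: -0.0005
finger_force: 0.2
t 9.75 deck xy [-158.9   52.8] z 17.8 F deck [-0.5 -0.1] 0.8 w -0.5
clock: 9.95
tool_pos: [0.4397, 0.1151, 0.0178]
eef_rot: [0.0, -0.124, 0.992, -0.001]
ft_force: [-0.2, -0.4, 0.6]
grip_width: 0.0
finger_force: 0.2
t 9.95 deck xy [-155.    52.9] z 17.8 F deck [-0.3 -0.3] 0.6 w 0.0
```

```bash
python3 -m inch '[{"dp":[-0.0015,0,0],"dr":[0,0,0],"jaw":0},{"dp":[-0.003,-0.0005,0],"dr":[0,0,0],"jaw":0}]'|grep -E "pos|force";python3 -m inch '[{"dp":[-0.0015,0,0],"dr":[0,0,0],"jaw":0},{"dp":[-0.003,-0.0005,0],"dr":[0,0,0],"jaw":0}]' >/dev/null;python3 -c "
from station import robot
from h import *
dk(robot)"
```

```text
tool_pos: [0.4427, 0.1153, 0.0178]
ft_force: [-1.3, 0.1, 0.5]
finger_force: 0.2
t 10.35 deck xy [-149.1   51.9] z 17.8 F deck [-0.5  0.7] -0.4 w 0.2
```

```bash
python3 -m inch '[{"dp":[-0.0015,0,0],"dr":[0,0,0],"jaw":0},{"dp":[-0.003,-0.0005,0],"dr":[0,0,0],"jaw":0}]'>/dev/null; python3 -c "
from station import robot
from h import *
dk(robot)"
```

```text
t 10.55 deck xy [-146.1   51.4] z 17.8 F deck [-1.   0.1] -0.2 w 0.1
```

```bash
python3 -m inch '[{"dp":[-0.0015,0,0],"dr":[0,0,0],"jaw":0},{"dp":[-0.003,-0.0005,0],"dr":[0,0,0],"jaw":0}]'>/dev/null; python3 -c "
from station import robot
from h import *
dk(robot)"
```

```text
t 10.75 deck xy [-143.2   50.9] z 17.8 F deck [-0.3  0.4] 0.4 w 0.1
```

```bash
python3 -m inch '[{"dp":[-0.0015,0,0],"dr":[0,0,0],"jaw":0},{"dp":[-0.003,-0.0005,0],"dr":[0,0,0],"jaw":0}]'>/dev/null; python3 -c "
from station import robot
from h import *
dk(robot)"
```

```text
t 10.95 deck xy [-140.2   50.4] z 17.8 F deck [-0.2  0.1] -0.1 w 0.1
```

```bash
python3 -m inch '[{"dp":[-0.0015,0,0],"dr":[0,0,0],"jaw":0},{"dp":[-0.003,0,0],"dr":[0,0,0],"jaw":0}]'>/dev/null; python3 -c "
from station import robot
from h import *
dk(robot)"
```

```text
t 11.15 deck xy [-137.1   50.4] z 17.8 F deck [-1.6  0.1] 0.4 w 0.2
```

```bash
python3 - <<'E'
from station import robot
from h import *
s=robot.camera("side");m=yellow(s);m[:,280:]=0;m[:,:195]=0;m[:165]=0;m[250:]=0
ys,xs=np.where(m);print(xs.min(),xs.max(),ys.min(),ys.max())
q=s["pixels"][:,:,::-1][130:270,165:305];cv2.imwrite("pics/z7.png",cv2.resize(q,None,fx=4,fy=4,interpolation=cv2.INTER_CUBIC))
E
```

```text
241 277 196 230
```

View pics/z7.png

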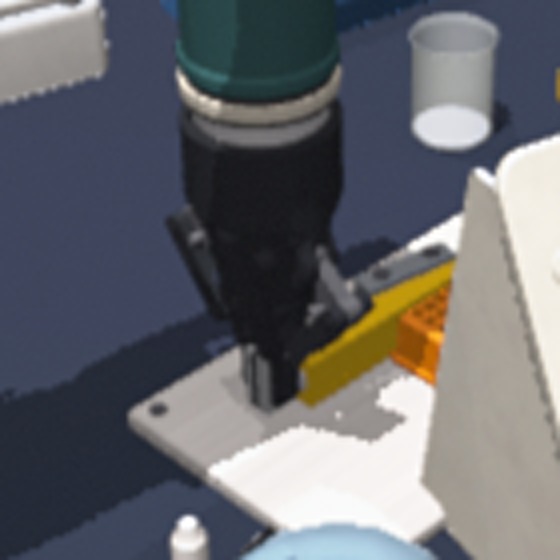

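The wedge is upright and well inside; the steel button just shows at (303,380) in front of the fingers. The slot is still loose, so keep going.

```bash
python3 -m inch '[{"dp":[-0.0015,0,0],"dr":[0,0,0],"jaw":0},{"dp":[-0.003,0,0],"dr":[0,0,0],"jaw":0}]'>/dev/null; python3 -c "
from station import robot
from h import *
dk(robot)"
```

```text
t 11.4 deck xy [-134.4   50.3] z 17.7 F deck [-1.8 -0.8] -0.0 w 0.1
```

```bash
python3 -m inch '[{"dp":[-0.001,0,0],"dr":[0,0,0],"jaw":0},{"dp":[-0.002,0,0],"dr":[0,0,0],"jaw":0}]'>/dev/null; python3 -c "
from station import robot
from h import *
dk(robot)"
```

```text
t 11.6 deck xy [-133.4   50.4] z 17.4 F deck [-4.3 -0.7] 1.6 w -0.2
```

Contact: 4 N and slowing. Now separate taps: back off, come forward slowly, read the force.

```bash
python3 -m inch '[{"dp":[0.004,0,0],"dr":[0,0,0],"jaw":0},{"dp":[0.004,0,0],"dr":[0,0,0],"jaw":0},{"dp":[0.002,0,0],"dr":[0,0,0],"jaw":0},{"dp":[0.0005,0,0],"dr":[0,0,0],"jaw":0},{"dp":[-0.0005,0,0],"dr":[0,0,0],"jaw":0},{"dp":[-0.0015,0,0],"dr":[0,0,0],"jaw":0},{"dp":[-0.0015,0,0],"dr":[0,0,0],"jaw":0}]'>/dev/null; python3 -c "
from station import robot
from h import *
dk(robot)"
```

```text
t 12.3 deck xy [-133.3   50.4] z 16.8 F deck [-7.5 -0.2] 1.9 w 0.0
```

```bash
python3 -m inch '[{"dp":[0.006,0,0],"dr":[0,0,0],"jaw":0},{"dp":[0.006,0,0],"dr":[0,0,0],"jaw":0},{"dp":[0.0035,0,0],"dr":[0,0,0],"jaw":0},{"dp":[0.0015,0,0],"dr":[0,0,0],"jaw":0},{"dp":[0,0,0],"dr":[0,0,0],"jaw":0},{"dp":[-0.001,0,0],"dr":[0,0,0],"jaw":0},{"dp":[-0.002,0,0],"dr":[0,0,0],"jaw":0},{"dp":[-0.002,0,0],"dr":[0,0,0],"jaw":0}]'>/dev/null; python3 -c "
from station import robot
from h import *
dk(robot)"
```

```text
t 13.1 deck xy [-133.2   50.4] z 16.1 F deck [-11.2  -1.2] 2.9 w -0.2
```

```bash
python3 -m inch '[{"dp":[0.008,0,0],"dr":[0,0,0],"jaw":0},{"dp":[0.008,0,0],"dr":[0,0,0],"jaw":0},{"dp":[0.005,0,0],"dr":[0,0,0],"jaw":0},{"dp":[0.003,0,0],"dr":[0,0,0],"jaw":0},{"dp":[0.0015,0,0],"dr":[0,0,0],"jaw":0},{"dp":[0.0005,0,0],"dr":[0,0,0],"jaw":0},{"dp":[-0.0006,0,0],"dr":[0,0,0],"jaw":0},{"dp":[-0.0006,0,0],"dr":[0,0,0],"jaw":0}]'>/dev/null; python3 -c "
from station import robot
from h import *
dk(robot)"; python3 -m inch '[{"dp":[0.004,0,0],"dr":[0,0,0],"jaw":0},{"dp":[0.012,0,0],"dr":[0,0,0],"jaw":0},{"dp":[0.012,0,0],"dr":[0,0,0],"jaw":0},{"dp":[0.012,0,0],"dr":[0,0,0],"jaw":0}]'>/dev/null; python3 - <<'E'
from station import robot
from h import *
import pickle
dk(robot)
c,s=robot.camera("top"),robot.camera("side")
pickle.dump([c,s],open("c2.pkl","wb"))
p=c["pixels"][:,:,::-1][128:278,245:360];q=s["pixels"][:,:,::-1][150:270,195:295]
cv2.imwrite("pics/z8.png",np.hstack([cv2.resize(k,(k.shape[1]*4,k.shape[0]*4),interpolation=cv2.INTER_CUBIC)[:480] for k in(p[:120,:100],q)]))
E
```

```text
t 13.9 deck xy [-133.2   50.4] z 15.9 F deck [-12.3  -1.1] 2.6 w -0.0
t 14.3 deck xy [-139.1   50.3] z 18.6 F deck [-0.7  0.2] -0.3 w 0.2
```

View pics/z8.png

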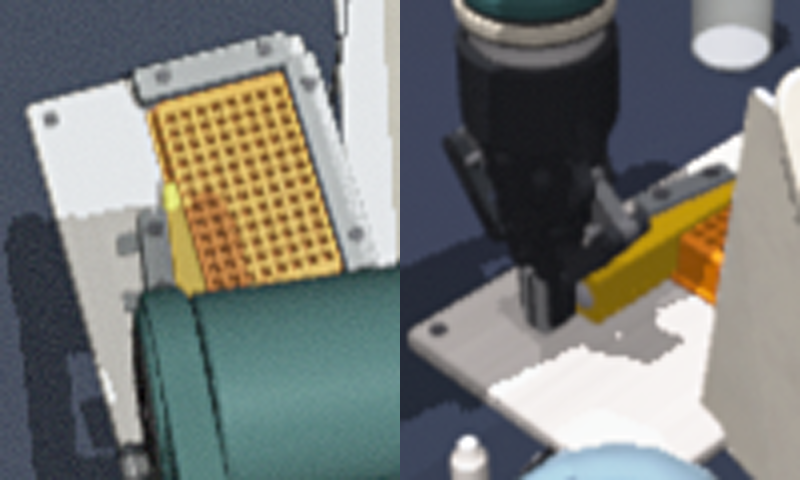

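The top view shows the wedge at (175,235) wedged between bar and rack, with the rack square against the fence. The side view shows it upright, the fingers clear of the button. One confirming tap, then back away.

```bash
python3 -m inch '[{"dp":[-0.004,0,0],"dr":[0,0,0],"jaw":0},{"dp":[-0.007,0,0],"dr":[0,0,0],"jaw":0},{"dp":[-0.009,0,0],"dr":[0,0,0],"jaw":0},{"dp":[-0.0105,0,0],"dr":[0,0,0],"jaw":0},{"dp":[-0.0115,0,0],"dr":[0,0,0],"jaw":0},{"dp":[-0.0124,0,0],"dr":[0,0,0],"jaw":0},{"dp":[-0.0124,0,0],"dr":[0,0,0],"jaw":0}]'>/dev/null; python3 -c "
from station import robot
from h import *
dk(robot)"; python3 -m inch '[{"dp":[0.004,0,0],"dr":[0,0,0],"jaw":0},{"dp":[0.02,0,0],"dr":[0,0,0],"jaw":0},{"dp":[0.04,0,0],"dr":[0,0,0],"jaw":0},{"dp":[0.05,0,-0.03],"dr":[0,0,0],"jaw":0},{"dp":[0.05,0,-0.07],"dr":[0,0,0],"jaw":0},{"dp":[0.05,0,-0.1],"dr":[0,0,0],"jaw":0},{"dp":[0.05,0,-0.1],"dr":[0,0,0],"jaw":0},{"dp":[0.05,0,-0.1],"dr":[0,0,0],"jaw":0}]'; python3 - <<'E'
from station import robot
from h import *
import pickle
s=robot.camera("side");o=pickle.load(open("c2.pkl","rb"))[1]
for c in(o,s):
    m=yellow(c);m[:,285:]=0;m[:,:195]=0;m[:165]=0;m[250:]=0;ys,xs=np.where(m);print(xs.min(),xs.max(),ys.min(),ys.max())
E
```

```text
t 15.1 deck xy [-133.2   50.5] z 15.6 F deck [-12.7  -0.2] 4.0 w -0.0
clock: 15.9
tool_pos: [0.4194, 0.1074, 0.1188]
eef_rot: [0.002, -0.124, 0.992, -0.001]
ft_force: [-0.1, 0.2, -0.6]
grip_width: 0.0001
finger_force: 0.0
242 277 197 229
238 277 196 229
```

```bash
python3 -c "
from station import robot
print(robot.close_job())"
```

```text
the job is handed in; nothing more can be done
None
```

I set the yellow wedge in the slot and drove it home with light taps (12.7 N at most, read at the end of each). It did not move in the last three, including the confirming tap, and the rack sits against the fence. The arm is clear and the job is handed in at about 16 s; no verdict came back.

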